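Clamp the carving blank to the set torque

TASK

Slide the pale wooden blank gently along the jig's channel until it is fully home against the end stop under the clamp. Then swing the red-handled break-back wrench clockwise (seen from above) to tighten the clamp nut until the wrench's joint gives way: stop there without folding it further, let go so it springs straight, leave the nut tight, and leave the other things on the bench alone.

Things in the scene. Friction and masses are not known exactly. Their poses are not given: they have to be found in the camera images.
- jig: Fixed brown board 240 x 250 x 12 mm on the bench (z 0), with a channel along its x. Origin on the bench, under the channel's middle line; board spans x -130 to 110, y +-125 mm. x runs from the channel's open end (robot side) to the end stop, z up. Channel floor z = 12 mm; two dark rails, tops z = 20 mm, 9 mm wide, 64 mm apart, x -90 to 85 mm.
- end_stop (a point): Foot of the dark end stop's face, mid-channel, at x = 85 mm, z = 12 mm in the jig's frame; the stop is 82 mm wide and its top is at z = 25 mm. Same axes as the jig.
- strap_end (a point): Top of the fixed dark steel strap over the mid-channel, at x = 30, y = 0, z = 53 mm in the jig's frame (same axes). The strap is 28 mm wide (x 16 to 44), z 45 to 53 mm, and runs from y = 8 to y = -90 mm, held by a round boss at y = -70 mm. A 10 mm stub stands on this point, to z = 59 mm.
- blank: Workpiece: loose pale wooden block with darker inlay, 110 x 60 x 18 mm, about 0.1 kg (varies), lying in the channel, 40 to 70 mm short of home. Origin: centre of its underside; x along its length, the jig's way to 0.02 rad; z up. Fully home its end touches the stop: origin at x = 30 mm in the jig's frame. Slides freely; press it on the stop with no more than some 25 N.
- nut_axis (a point): On the clamp nut's vertical axis, 63 mm above the bench, at x 30, y -70 mm in the jig's frame. The steel wrench head (radius 21, z 56-70 mm; stud to 78 mm) is captive on the nut and turns with it: this x points from nut to handle, z up. Tighten clockwise from above. The nut runs on with light drag (0.25 Nm, 2 N at the grip) for an unknown 0.2 to 0.85 rad, then stops hard; it does not run back.
- pivot (a point): The wrench's breakaway pivot (vertical axis), 40 mm from the nut axis; x points outward along the handle. Sprung: straight until the nut is tight and the load about it reaches 1.25 Nm, then gives: the steeply rising force levels off as the handle yields on (0.5 Nm more per rad). It has plainly given at 0.1 rad; past 0.2 rad it is overloaded. Let go, it springs straight.
- handle_grip (a point): Point on the wrench handle's centreline, 150 mm from the nut axis (straight), 110 mm from the pivot, 63 mm above the bench; x outward along the handle, z up. Level round bar: red grip, diameter 22 mm with black bands, 95 to 200 mm from the nut axis; 14 mm steel shank inside that. Here it takes about 11 N across the handle to make the joint give; 0.1 rad of bend is 11 mm of extra swing.
- shoe_foot (a point): Underside centre of the black rubber clamp shoe, 26 mm across, hanging under the strap end (x 30, y 0 mm in the jig's frame). It comes down as the nut tightens: from 31.5 to 35 mm above the bench at the start to just clear of the blank's top (30 mm) when tight. The blank slides freely under it at all times.
- tag_on_jig: bystander: round black tag 42 mm across, 11 mm thick, lying on the jig board beside the channel (+y side); leave it. Origin under its centre.
- plaque_pale: bystander: pale round plaque, 72 mm across, on the left. Origin under its centre.
- plaque_dark: bystander: black round plaque, 68 mm across, on the left. Origin under its centre.
- spare_blank: bystander: dark block with brass-coloured inlay, 110 x 50 x 14 mm, on the right; not the workpiece. Origin under its centre.
- chisel: bystander: screwdriver-shaped carving tool on the right. Origin under its centre.
- mallet: bystander: small hammer at the far left. Origin under its centre.
- pot: bystander: blue ceramic cup, 80 mm across, 95 mm tall, far right. Origin under its centre.
- varnish: bystander: closed jar, 60 mm across, 110 mm tall, far left. Origin under its centre.
There are look-alikes about, which are no part of the job. What is shaped like the blank but pink is not meant.

How it is judged:
On the way, in this order (a step that is already met when the one before it is completed fails the run):
1. the blank is fully home against the end stop (within 2 mm) (x of blank in the frame of jig above 0.028 m and z of blank in the frame of jig below 0.015 m and angle between the x axis of blank and the x axis of jig, either way round below 0.06 rad), for 0.2 s.
2. with the blank home, the wrench's breakaway joint has given (bent at least 0.08 rad) (all of step 1 and angle between the x axis of nut_axis and the x axis of handle_grip, either way round above 0.08 rad), for 0.05 s.
At the end, for the whole second after the job is handed in: The blank lies flat in the channel, within 2 mm of the end stop and straight to 0.06 rad, at rest; the clamp is still tight (shoe foot below 31.3 mm over the bench, so the nut has not been backed off); the wrench is released and straight again to 0.05 rad (all of step 1 and angle between the x axis of nut_axis and the x axis of handle_grip, either way round below 0.05 rad and z of shoe_foot in the frame of jig below 0.0313 m and linear speed of blank below 0.01 m/s); the robot touches nothing.
It fails at once if the wrench is folded more than 0.25 rad past straight (overloaded) (angle between the x axis of nut_axis and the x axis of handle_grip, either way round above 0.25 rad).
It fails at once if the blank is rammed: more than 30 N between blank and jig (contact force between blank and jig above 30 N).
It fails at once if another thing on the bench is moved by more than 20 mm (distance of any of tag_on_jig, plaque_pale, plaque_dark, spare_blank, chisel, mallet, pot, varnish from where it was at the start of the episode above 0.02 m).
It also fails if it takes over 64 s, if anything falls off the work surface, if the arm or the gripper's body presses on something with over 40 N, if the wrist force passes 120 N, or if a joint passes its speed limit or range.

ROBOT

A 6-joint arm with a two-finger parallel gripper is mounted at the origin on the work surface. World frame = base frame: x ahead of the robot, y to its left, z up, the work surface at z = 0. Lengths are in m, angles in rad, forces in N, time in s.
With the tool pointing down it reaches from about 0.275 to 0.825 m from the base axis. Payload 4.9 kg.
Tool frame: the origin (TCP) lies on the centre line of the jaws, within the pads' length; the fingertips stand 19 mm ahead of it and the grasp point (between the pads) is the TCP (robot.tip_reach is the distance from the TCP to the fingertips, in m); z points along the fingers, y is the line along which they close (so a half turn about z gives the same grasp; the last joint's range is limited). The gripper opens to 85 mm and grips with 20 to 120 N. Pads are 22 mm wide; open, the fingers measure 114 mm over their backs; the gripper's body (76 mm by 85 mm) begins 54 mm behind the grasp point. The pads swing forward as they close: fully open they stand 13 mm farther back than shut.
Start: joints at [-1.36, 0.326, -0.193, 1.052, 0, 1.437], TCP at [0.186, -0.518, 0.25] pointing down, gripper open.
Joint ranges: [-2.65, 2.65], [-0.97, 1.79], [-1.3, 1.35], [-1.93, 2.1], [-1.47, 1.37], [-3.14, 3.14]. Speed limits (rad/s): [2.57, 2.57, 3.14, 3.14, 3.14, 3.14].

INTERFACE

Orientations are given as a unit quaternion [w, x, y, z].
In Python, from rig import robot gives the robot as it stands.
- The arm moves only by the tool drive_tool, never from a script. Its argument "plan" is a list that holds one entry, the list of rows, each a list of 5 numbers: the shift along the tool's x, y, z in normalised numbers (1 is 800 mm), then the turn about the tool's z in a scale on which 1.0 is 360 degrees, then the opening, from 0 (shut) to 1 (fully open). A call has 1 to 20 rows; each row is the pose to reach, as a shift and turn from the pose commanded when the call began, along the tool's axes at that moment; what a row does not reach only later rows make up. A row lasts 1/8 s, in which the tool goes at most 62.5 mm and 10.7 degrees, less where a joint would pass 70% of its speed; a pose out of reach is approached as far as the arm can. No shift or turn number may pass 1 either way. A call with a gripper value outside its range is refused whole. The fingers move at their own pace and stop on an object; the grip force is fixed at half the most. Time passes only in rows, so rows that repeat a pose let the fingers close. It gives the time, the measured TCP pose, the force, the opening and the grip force at its end, in the units of the state.
- robot.observe(): the state, without advancing time (a new reading comes with each control period).
- robot.grab_frame(name): name is "scene" or "side" or "wrist"; returns the picture (384x512x3 uint8, red, green, blue); there is no depth.
- robot.camera_info(name): a dict with "vfov" (degrees; the focal length in pixels is half the picture's height over the tangent of half this angle, whatever the lens; pixels are square), "cx", "cy" (the principal point, pixels), "k1" (the pictures are not rectified: a ray, as slopes to the right and down, at radius r is drawn at 1 + k1 r^2 times it, then the intrinsics apply), "view" (4x4, takes a point from world to camera coordinates). Camera axes: x right, y down, z forward; pixel columns grow to the right and rows downward; lengths in m; the calibration is good to about 2 mm. A picture is of the moment at which its call begins: read the wrist's pose just before it. camera_info takes no time and is no camera call; for the wrist camera it gives the pose at the moment of the call.
- robot.job_done(): hands the job in; it is judged then, once.
The state is a dict: "time_s": time; "qpos": joint angles; "qvel": joint speeds; "effort": joint torques, N m; "tool_pos": TCP position; "ee_rot": TCP orientation; "ft_force": force on the tool from outside, world axes, zero at the start; "wrist_torque": the same for the moment, N m; "grip_width": finger opening in m; "grip_force": force on a finger pad.
Only numpy, scipy, OpenCV 4.12 (cv2) and the standard library are available. Lean on these libraries where they do the work, as an engineer would, in place of code of your own. Each camera call takes 0.05 s, during which the arm holds its last target. There are 200 camera calls.

## Working session

There is one attempt and no reset: what is moved stays moved. The work goes in short steps, Python scripts to look and compute and a tool call to move; the robot and the scene stay as the last step left them, time stands still between calls to the robot, and variables do not carry over. Pictures are saved under pics/ and viewed, at most 10 in all, crops included, and the job is handed in when it is done.

Besides the shell and the picture viewer there is one more tool, called as a command line: name --argument value ..., lists and objects as JSON in quotes. drive_tool: Moves the arm, as the interface text tells. Its arguments: {"type":"object","properties":{"plan":{"type":"array"}},"required":["plan"]}

```bash
mkdir -p pics; ls
cat > h.py <<'E'
import numpy as np, cv2
from rig import robot
def K(n):
    c=robot.camera_info(n); f=192/np.tan(np.radians(c['vfov'])/2); return c,f
def ray(n,u,v,c=None):
    c0,f=K(n); c=c or c0
    d=np.array([(u-c['cx'])/f,(v-c['cy'])/f]); s=d.copy()
    for _ in range(30): s=d/(1+c['k1']*(s@s))
    V=np.array(c['view']); R,t=V[:3,:3],V[:3,3]
    return -R.T@t, R.T@np.array([s[0],s[1],1])
def at(n,u,v,z,c=None):
    o,d=ray(n,u,v,c); return o+d*(z-o[2])/d[2]
def proj(n,p,c=None):
    c0,f=K(n); c=c or c0
    q=np.array(c['view'])@np.r_[p,1]; s=q[:2]/q[2]; s=s*(1+c['k1']*(s@s)); return s*f+[c['cx'],c['cy']]
def snap(n,name):
    im=robot.grab_frame(n); cv2.imwrite(f'pics/{name}.png',im[:,:,::-1]); return im
E
python3 - <<'E'
from h import *
a=snap('scene','scene1');b=snap('side','side1')
print(robot.observe())
for n in('scene','side','wrist'): print(n,robot.camera_info(n))
E
```

```text
pics
{'time_s': 0.1, 'qpos': array([-1.36020167e+00,  3.26862579e-01, -1.93484877e-01,  1.05201784e+00,
       -1.75093960e-05,  1.43660250e+00]), 'qvel': array([-0.00088575, -0.0018813 ,  0.00315828, -0.00038123, -0.00013116,
       -0.00129093]), 'effort': array([ 1.33875681e-03, -4.44239902e+01,  2.63037658e+01,  7.82610965e-03,
       -5.74013438e-05,  1.56569405e-05]), 'tool_pos': array([ 0.18580257, -0.51713466,  0.24958366]), 'ee_rot': array([-7.83578714e-04,  9.85176575e-01,  1.71541542e-01, -3.87086863e-05]), 'ft_force': array([-0.15885518,  0.43706391,  0.61745432]), 'wrist_torque': array([ 0.06477115, -0.02218372, -0.00931307]), 'grip_force': 0.0, 'grip_width': 0.08525522640304355}
scene {'vfov': 44.53300783459704, 'cx': 247.5589340902704, 'cy': 195.11898254554413, 'k1': -0.043347599890986334, 'view': array([[-0.3410874 ,  0.93997825, -0.01001371,  0.11456891],
       [ 0.70182703,  0.24755435, -0.66794885, -0.27494288],
       [-0.62537845, -0.23485683, -0.74413981,  1.70658293],
       [ 0.        ,  0.        ,  0.        ,  1.        ]])}
side {'vfov': 54.96622801728428, 'cx': 252.64926630375984, 'cy': 195.11860590427656, 'k1': -0.10738951080054877, 'view': array([[-0.84536332, -0.53388607,  0.01806989,  0.40459503],
       [-0.41869128,  0.64119613, -0.6430903 ,  0.19509175],
       [ 0.33175061, -0.55121066, -0.76557713,  0.94632269],
       [ 0.        ,  0.        ,  0.        ,  1.        ]])}
wrist {'vfov': 68.56923229384905, 'cx': 252.05520029411463, 'cy': 193.83270939272427, 'k1': -0.004149935177599486, 'view': array([[ 0.33810407, -0.94110724, -0.00167651, -0.54955248],
       [-0.89999481, -0.3238537 ,  0.29176725, -0.03715118],
       [-0.27512721, -0.09713884, -0.95648788,  0.3798116 ],
       [ 0.        ,  0.        ,  0.        ,  1.        ]])}
```

View pics/scene1.png

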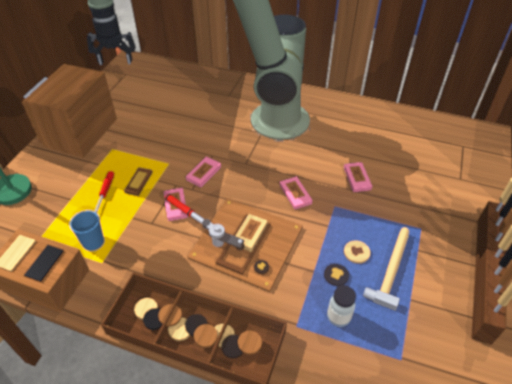

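View pics/side1.png

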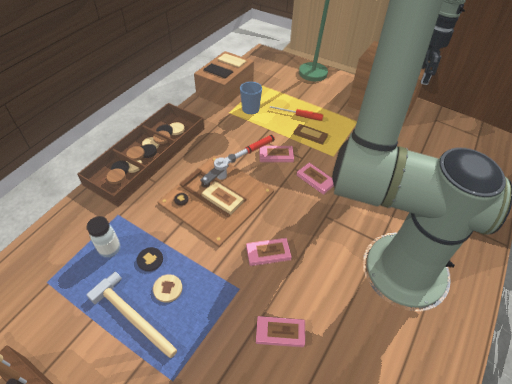

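The scene view shows the jig at about (247,245), with the pale blank at (253,232). The red handle runs from (170,200) to (205,222) and the nut is at (217,232). Four pink look-alikes lie at (204,171), (175,205), (295,193) and (358,177), and the dark spare block is at (138,181). The only pale wooden block with inlay in the jig channel is the one at (253,232), so that is the blank. I'll confirm it in enlarged crops.

Run:
```python
from h import *
a=cv2.imread('pics/scene1.png')[185:300,155:310]; cv2.imwrite('pics/c1.png',cv2.resize(a,None,fx=5,fy=5,interpolation=cv2.INTER_CUBIC))
a=cv2.imread('pics/side1.png')[125:250,150:300]; cv2.imwrite('pics/c2.png',cv2.resize(a,None,fx=4.7,fy=4.7,interpolation=cv2.INTER_CUBIC))
```

```text
(no output)
```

View pics/c1.png

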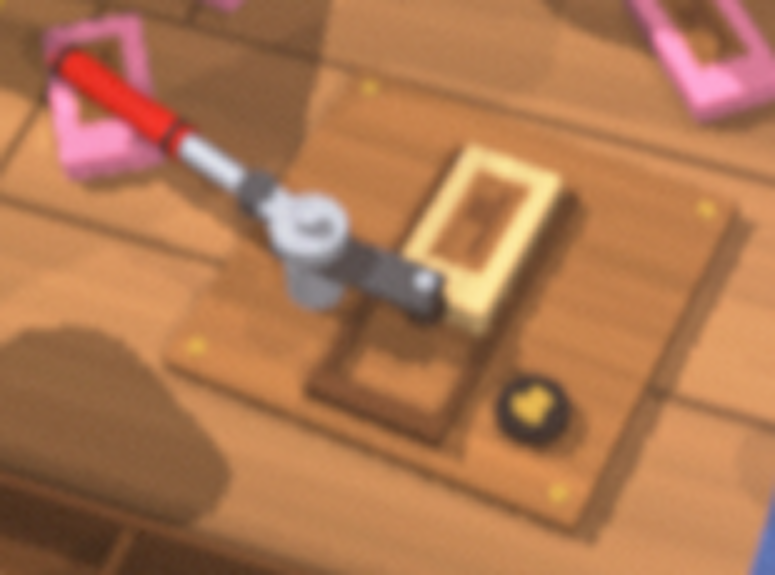

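View pics/c2.png

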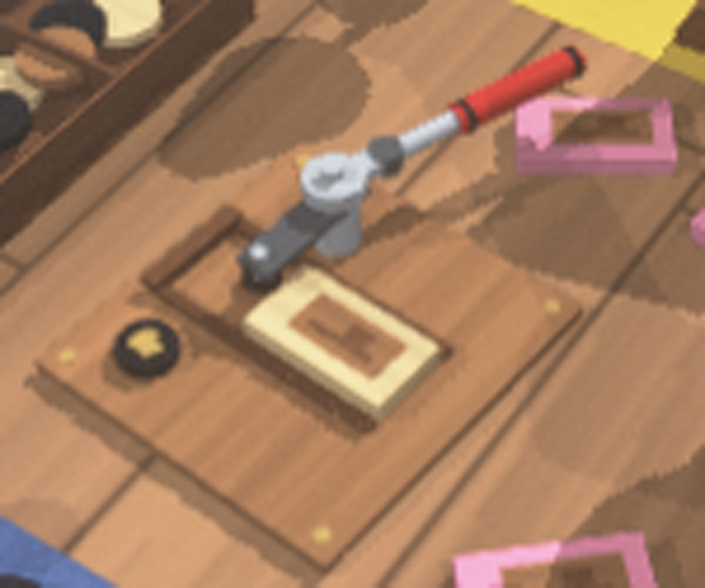

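The crops confirm the pale blank with dark inlay in the channel. In c1 its corners are at (470,143), (565,180) and (488,328), and in c2 at (243,323), (378,405), (447,350). Next I'll fit the jig, blank and wrench poses across both views.

```bash
cat > fit.py <<'E'
from h import *
from scipy.optimize import least_squares
p1=lambda x,y:('scene',155+(x+.5)/5-.5,185+(y+.5)/5-.5)
p2=lambda x,y:('side',150+(x+.5)/4.7-.5,125+(y+.5)/4.7-.5)
C={n:robot.camera_info(n) for n in('scene','side')}
def world(j,P):
    c,s=np.cos(j[2]),np.sin(j[2]); return np.array([j[0]+c*P[0]-s*P[1],j[1]+s*P[0]+c*P[1],P[2]])
J=[(p1(740,206),(-.13,.125,.012)),(p1(165,354),(.11,-.125,.012)),(p1(577,524),(.11,.125,.012)),(p1(425,279),(.03,0,.059)),(p1(317,224),(.03,-.07,.076)),
(p2(582,312),(-.13,-.125,.012)),(p2(325,567),(-.13,.125,.012)),(p2(38,363),(.11,.125,.012)),(p2(258,252),(.03,0,.059)),(p2(334,173),(.03,-.07,.076))]
def fit(L,x0,f):
    r=lambda q:np.concatenate([proj(m[0],f(q,P),C[m[0]])-m[1:] for m,P in L])
    s=least_squares(r,x0,loss='soft_l1'); print(np.round(s.x,4)); print(np.round(r(s.x).reshape(-1,2),1).tolist()); return s.x
j=fit(J,[.55,-.05,0.],world)
B=[(p1(470,143),(-.055,-.03,.03)),(p1(565,181),(-.055,.03,.03)),(p1(490,324),(.055,.03,.03)),
(p2(447,350),(-.055,-.03,.03)),(p2(378,405),(-.055,.03,.03)),(p2(243,323),(.055,.03,.03)),(p2(310,265),(.055,-.03,.03))]
fb=lambda q,P:world(j,[q[0]+P[0]-q[2]*P[1],q[1]+P[1]+q[2]*P[0],P[2]])
b=fit(B,[-.03,0,0],fb)
nut=world(j,(.03,-.07,.063)); print('nut',nut)
W=[(p1(60,63),(.2,0,.063)),(p1(178,137),(.095,0,.063)),(p2(576,60),(.2,0,.063)),(p2(462,113),(.095,0,.063)),(p2(385,155),(.04,0,.063)),(p1(260,190),(.04,0,.063))]
fw=lambda q,P:world([q[0],q[1],q[2]],P)
w=fit(W,[nut[0],nut[1],-1.7],fw)
np.savez('fit.npz',j=j,b=b,w=w,nut=nut)
E
python3 fit.py
```

```text
[ 0.5673  0.076  -0.1003]
[[0.3, -1.2], [-0.7, 0.6], [-0.5, 0.6], [0.2, -0.0], [-1.3, -1.6], [0.7, -0.4], [-0.3, 1.4], [-1.3, 0.2], [0.1, 0.9], [-0.3, 0.1]]
[-0.0342 -0.0008  0.0015]
[[-0.0, -0.3], [-0.3, -1.1], [-1.6, -1.6], [-1.1, 0.1], [-0.0, 1.4], [-0.4, -0.1], [-0.8, 0.2]]
nut [0.5901616  0.00330963 0.063     ]
[ 5.8880e-01  6.0000e-04 -1.9049e+00]
[[-1.2, -0.9], [1.0, 1.5], [0.5, -0.3], [-1.1, 2.2], [0.8, 0.9], [-1.1, 0.4]]
```

```bash
cat >> h.py <<'E'
from scipy.spatial.transform import Rotation as Ro
def st():
    s=robot.observe(); q=s['ee_rot']; R=Ro.from_quat([q[1],q[2],q[3],q[0]]); return s,R
def goto(p,yaw):
    s,R=st(); M=R.as_matrix(); y0=np.arctan2(M[1,0],M[0,0])
    print('shift cm',np.round(M.T@(np.array(p)-s['tool_pos'])*100,2),'turn',round(-(yaw-y0),3),'yaw0',round(y0,3))
def jig(p):
    j=np.load('fit.npz')['j']; c,s=np.cos(j[2]),np.sin(j[2]); return np.array([j[0]+c*p[0]-s*p[1],j[1]+s*p[0]+c*p[1],p[2]])
E
python3 - <<'E'
from h import *
print(robot.tip_reach)
for p in [(-.135,-.001,.10),(-.135,-.001,.036)]:
  print(jig(p)); goto(jig(p),-.1+np.pi/2)
E
```

```text
0.019
[0.4329019  0.08848818 0.1       ]
shift cm [ 43.72 -48.62  15.04] turn -1.126 yaw0 0.345
[0.4329019  0.08848818 0.036     ]
shift cm [ 43.72 -48.61  21.44] turn -1.126 yaw0 0.345
```

The rows are not in the units I measure in: shifts go in shares of 800 mm and turns go in shares of 360 degrees. I convert before sending: -48.6 cm is -0.6075, -45.5 cm is -0.5688, -1.126 rad is -0.1792.

drive_tool --plan '[[[0.0625,-0.0625,0,-0.0191,0],[0.125,-0.125,0,-0.0382,0],[0.175,-0.1875,0,-0.0573,0],[0.225,-0.25,0,-0.0764,0],[0.275,-0.3125,0,-0.0955,0],[0.325,-0.375,0,-0.1146,0],[0.375,-0.425,0,-0.1337,0],[0.425,-0.475,0,-0.1528,0],[0.475,-0.525,0,-0.1687,0],[0.5125,-0.5688,0,-0.1792,0],[0.5463,-0.6075,0,-0.1792,0],[0.5463,-0.6075,0.0625,-0.1792,0],[0.5463,-0.6075,0.125,-0.1792,0],[0.5463,-0.6075,0.1875,-0.1792,0],[0.5463,-0.6075,0.1875,-0.1792,0],[0.5463,-0.6075,0.1875,-0.1792,0]]]'

```text
time_s: 2.1
tool_pos: [0.4336, 0.0875, 0.1015]
ee_rot: [0.0, 0.742, 0.671, 0.0]
ft_force: [0.3, -0.4, 0.2]
grip_width: -0.0002
grip_force: 0.0
```

Run:
```python
from h import *
snap('wrist','w1')
s,R=st(); print(s['time_s'],s['tool_pos'],s['ft_force'],s['grip_width'],s['qpos'])
goto(jig((-.135,-.001,.036)),-.1+np.pi/2)
```

```text
2.15 [0.43437891 0.08749703 0.10203352] [ 0.07105865 -0.26246154 -0.76442469] 0.0001952738427623077 [ 3.18651242e-02  3.02525683e-01 -6.66970275e-01  5.98653475e-01
  4.71358377e-05  1.70271149e+00]
shift cm [ 0.08 -0.17  6.6 ] turn -0.0 yaw0 1.471
```

View pics/w1.png

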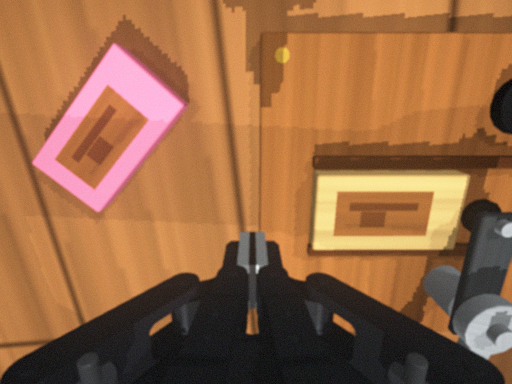

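The wrist view shows the blank with its near edge from (314,172) to (312,249), and the fingertips at (252,235). I'll check these against the fit.

Run:
```python
from h import *
j=np.load('fit.npz')['j']; c,s=np.cos(j[2]),np.sin(j[2]); R=np.array([[c,s],[-s,c]])
for u,v in [(314,171),(470,171),(310,249)]:
  p=at('wrist',u,v,.03); print(R@(p[:2]-j[:2]))
for u,v in [(261,33)]: p=at('wrist',u,v,.012); print('board corner',R@(p[:2]-j[:2]))
p=at('wrist',490,327,.077); print('nut',R@(p[:2]-j[:2]))
```

```text
[-0.08826309  0.02975208]
[0.02289971 0.02978212]
[-0.08738974 -0.03174542]
board corner [-0.1261441   0.12108661]
nut [ 0.0221299  -0.06321604]
```

In the tool's units: 6.5 cm is 0.0813, 3.2 cm is 0.04.

drive_tool --plan '[[[0,0,0.0375,0,0],[0,0,0.0625,0,0],[0,0,0.0813,0,0],[0,0,0.0813,0,0],[0,0.0125,0.0813,0,0],[0,0.025,0.0813,0,0],[0,0.0288,0.0813,0,0],[0,0.0325,0.0813,0,0],[0,0.0363,0.0813,0,0],[0,0.04,0.0813,0,0],[0,0.0438,0.0813,0,0],[0,0.0475,0.0813,0,0],[0,0.0513,0.0813,0,0],[0,0.055,0.0813,0,0],[0,0.0588,0.0813,0,0],[0,0.0625,0.0813,0,0],[0,0.0663,0.0813,0,0],[0,0.07,0.0813,0,0],[0,0.0738,0.0813,0,0],[0,0.0775,0.0813,0,0]]]'

```text
time_s: 4.65
tool_pos: [0.4949, 0.0812, 0.0353]
ee_rot: [0.0, 0.742, 0.671, 0.0]
ft_force: [-0.9, -0.0, -0.5]
grip_width: 0.0003
grip_force: 0.3
```

Run:
```python
from h import *
j=np.load('fit.npz')['j']; c,s=np.cos(j[2]),np.sin(j[2]); R=np.array([[c,s],[-s,c]])
st_,_=st(); print(st_['time_s'],R@(st_['tool_pos'][:2]-j[:2]),st_['tool_pos'],st_['ft_force'])
a=snap('side','s2')[125:250,150:300,::-1]; cv2.imwrite('pics/c3.png',cv2.resize(a,None,fx=4.7,fy=4.7,interpolation=cv2.INTER_CUBIC))
```

```text
4.65 [-0.07261551 -0.00199989] [0.49487256 0.08124523 0.03527656] [-0.86590559 -0.04900929 -0.45365885]
```

View pics/c3.png

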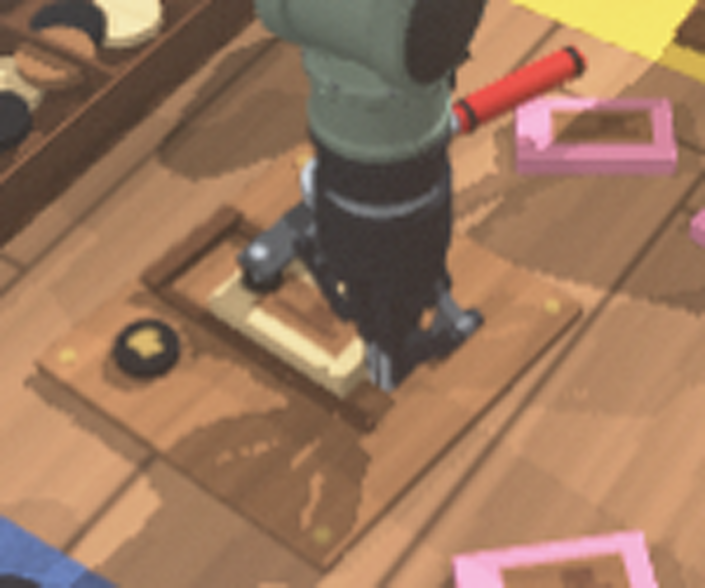

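The blank has moved to c3 corner (208,300). The outer finger knuckle is at (475,320). I'll check how far the opposite knuckle clears the strap, and how much slide is left.

Run:
```python
from h import *
j=np.load('fit.npz')['j']; c,s=np.cos(j[2]),np.sin(j[2]); R=np.array([[c,s],[-s,c]])
f=lambda x,y,z: R@(at('side',150+(x+.5)/4.7-.5,125+(y+.5)/4.7-.5,z)[:2]-j[:2])
for z in (.05,.06,.07,.08,.09): print('knuckle',z,f(482,322,z))
print('blank far corner',f(208,300,.03),'near corner',f(345,385,.03))
```

```text
knuckle 0.05 [-0.1044764  -0.05030475]
knuckle 0.06 [-0.10957985 -0.04351275]
knuckle 0.07 [-0.11468331 -0.03672074]
knuckle 0.08 [-0.11978676 -0.02992874]
knuckle 0.09 [-0.12489021 -0.02313673]
blank far corner [0.04918476 0.02882484] near corner [-0.06109471  0.02614226]
```

In the tool's units: 3.1 cm is 0.0388, 3 cm is 0.0375.

drive_tool --plan '[[[0,0.0038,0,0,0],[0,0.0075,0,0,0],[0,0.0113,0,0,0],[0,0.015,0,0,0],[0,0.0188,0,0,0],[0,0.0225,0,0,0],[0,0.0263,0,0,0],[0,0.03,0,0,0],[0,0.0325,0,0,0],[0,0.035,0,0,0],[0,0.0363,0,0,0],[0,0.0375,0,0,0],[0,0.0388,0,0,0]]]'

```text
time_s: 6.32
tool_pos: [0.5254, 0.0782, 0.0353]
ee_rot: [-0.0, 0.742, 0.671, -0.0]
ft_force: [-1.1, -0.3, 0.4]
grip_width: 0.0005
grip_force: 0.7
```

Contact is light. I'll creep on in 0.5 mm rows, a few per call.

drive_tool --plan '[[[0,0.0006,0,0,0],[0,0.0013,0,0,0],[0,0.0019,0,0,0],[0,0.0025,0,0,0],[0,0.0031,0,0,0],[0,0.0038,0,0,0]]]'

```text
time_s: 7.08
tool_pos: [0.5285, 0.0779, 0.0353]
ee_rot: [0.0, 0.742, 0.671, 0.0]
ft_force: [-2.2, 0.4, 0.8]
grip_width: 0.0003
grip_force: 0.7
```

In the tool's units: 0.15 cm is 0.0019, 0.1 cm is 0.0013.

drive_tool --plan '[[[0,0.0006,0,0,0],[0,0.0013,0,0,0],[0,0.0019,0,0,0]]]'

```text
time_s: 7.45
tool_pos: [0.53, 0.0777, 0.0353]
ee_rot: [-0.0, 0.742, 0.671, -0.0]
ft_force: [-0.9, -0.3, 0.4]
grip_width: 0.0
grip_force: 0.7
```

In the tool's units: 0.1 cm is 0.0013, 0.05 cm is 0.0006.

drive_tool --plan '[[[0,0.0006,0,0,0],[0,0.0013,0,0,0]]]'

```text
time_s: 7.7
tool_pos: [0.5303, 0.0777, 0.0352]
ee_rot: [-0.0, 0.742, 0.671, -0.0]
ft_force: [-4.1, -0.4, 3.2]
grip_width: 0.0003
grip_force: 2.0
```

In the tool's units: 0.06 cm is 0.0008, 0.03 cm is 0.0004.

drive_tool --plan '[[[0,0.0004,0,0,0],[0,0.0008,0,0,0],[0,0.0008,0,0,0]]]'

```text
time_s: 8.07
tool_pos: [0.5304, 0.0777, 0.0352]
ee_rot: [-0.001, 0.742, 0.671, -0.001]
ft_force: [-5.7, -0.5, 5.2]
grip_width: -0.0
grip_force: 2.9
```

In the tool's units: -23 cm is -0.2875, -2.5 cm is -0.0313, 0.234 rad is 0.0372.

drive_tool --plan '[[[0,-0.0063,0,0,0],[0,-0.0188,0,0,0],[0,-0.0313,0,0,0],[0,-0.0313,-0.0625,0,0],[0,-0.0313,-0.125,0,0],[0,-0.0313,-0.1625,0,0],[0,-0.0313,-0.1625,0,0],[-0.0625,-0.0313,-0.1625,0.008,0],[-0.125,-0.0313,-0.1625,0.0159,0],[-0.1875,-0.0313,-0.1625,0.0318,0],[-0.25,-0.0125,-0.1625,0.0372,0],[-0.2875,0.025,-0.1625,0.0372,0],[-0.2875,0.05,-0.1625,0.0372,0],[-0.2875,0.05,-0.1625,0.0372,0],[-0.2875,0.05,-0.1625,0.0372,0]]]'

```text
time_s: 9.95
tool_pos: [0.5469, -0.1544, 0.1641]
ee_rot: [-0.001, 0.815, 0.58, -0.001]
ft_force: [0.7, 0.2, -0.5]
grip_width: 0.0003
grip_force: 0.0
```

```bash
cat >> h.py <<'E'
def post(th,r,off,z):
    n=np.load('fit.npz')['nut']; return np.array([n[0]+r*np.cos(th)-off*np.sin(th),n[1]+r*np.sin(th)+off*np.cos(th),z])
def info(r=.15):
    n=np.load('fit.npz')['nut']; s,_=st(); d=s['tool_pos']-n; th=np.arctan2(d[1],d[0]); R=np.hypot(d[0],d[1])
    print('t',s['time_s'],'pos',s['tool_pos'],'F',s['ft_force'],'tcp angle',th,'R',R)
E
python3 - <<'E'
from h import *
a=snap('side','s3')[125:250,150:300,::-1]; cv2.imwrite('pics/c4.png',cv2.resize(a,None,fx=4.7,fy=4.7,interpolation=cv2.INTER_CUBIC))
info()
p=post(-1.905,.15,.040,.060); print(p); goto(p,np.pi-1.905)
E
```

```text
t 10.0 pos [ 0.5469843  -0.15438569  0.16442095] F [-0.1188344   0.10276176  0.57235381] tcp angle -1.8380485079625364 R 0.1634995187415803
[ 0.57874593 -0.15151182  0.06      ]
shift cm [ 1.31  2.93 10.44] turn 0.001 yaw0 1.237
```

View pics/c4.png

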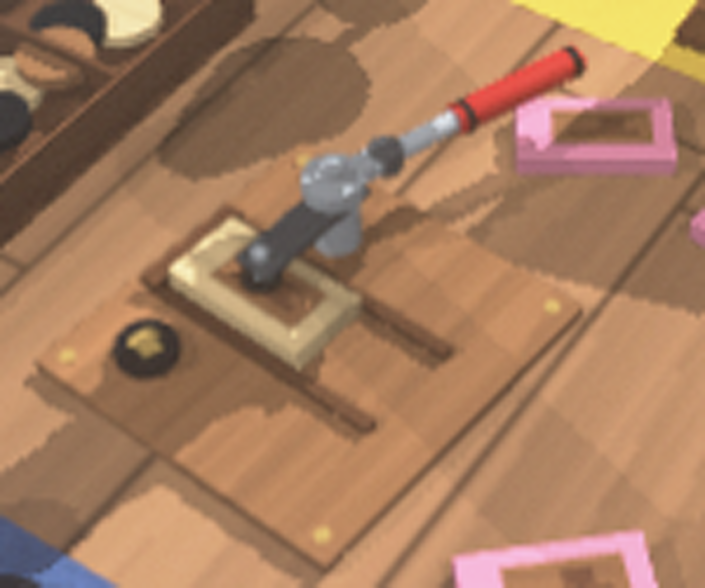

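The blank now sits against the end stop: c4 far corners at (168,268) and (235,220). Next I'll lower the closed fingers behind the handle.

In the tool's units: 10.4 cm is 0.13, 8 cm is 0.1.

drive_tool --plan '[[[0.0163,0.0375,0,0,0],[0.0163,0.0375,0,0,0],[0.0163,0.0375,0.05,0,0],[0.0163,0.0375,0.1,0,0],[0.0163,0.0375,0.13,0,0],[0.0163,0.0375,0.13,0,0],[0.0163,0.0375,0.13,0,0]]]'

```text
time_s: 10.88
tool_pos: [0.5811, -0.1528, 0.0624]
ee_rot: [0.0, 0.815, 0.58, 0.0]
ft_force: [0.5, -0.3, 0.1]
grip_width: 0.0
grip_force: 0.0
```

```bash
cat > arc.py <<'E'
from h import *
import sys
# rows for rotating the post about the nut from the present pose, by dth steps
s,R=st(); M=R.as_matrix(); n=np.load('fit.npz')['nut']; d=s['tool_pos']-n; info()
print('yaw',np.arctan2(M[1,0],M[0,0]))
for a in eval(sys.argv[1]):
    c,q=np.cos(a),np.sin(a); p=np.array([n[0]+c*d[0]-q*d[1],n[1]+q*d[0]+c*d[1],s['tool_pos'][2]])
    print(a,np.round(M.T@(p-s['tool_pos'])*100,2),'turn',-a)
E
python3 arc.py "-np.arange(1,12)*.05"
```

```text
t 10.875 pos [ 0.58108009 -0.1528279   0.06237037] F [ 0.47654797 -0.28482125  0.07097458] tcp angle -1.628894427549667 R 0.15640141335813523
yaw 1.2369705091136927
-0.05 [-0.19 -0.76 -0.  ] turn 0.05
-0.1 [-0.35 -1.52 -0.  ] turn 0.1
-0.15000000000000002 [-0.47 -2.3  -0.  ] turn 0.15000000000000002
-0.2 [-0.55 -3.07 -0.  ] turn 0.2
-0.25 [-0.59 -3.86 -0.  ] turn 0.25
-0.30000000000000004 [-0.59 -4.64 -0.  ] turn 0.30000000000000004
-0.35000000000000003 [-0.55 -5.42 -0.  ] turn 0.35000000000000003
-0.4 [-0.47 -6.2  -0.01] turn 0.4
-0.45 [-0.35 -6.97 -0.01] turn 0.45
-0.5 [-0.2  -7.74 -0.01] turn 0.5
-0.55 [-0.01 -8.49 -0.01] turn 0.55
```

In the tool's units: -3.86 cm is -0.0483, -2.3 cm is -0.0288, 0.25 rad is 0.0398.

drive_tool --plan '[[[-0.0013,-0.0048,0,0.004,0],[-0.0025,-0.0095,0,0.008,0],[-0.0034,-0.0143,0,0.0119,0],[-0.0044,-0.019,0,0.0159,0],[-0.0051,-0.0238,0,0.0199,0],[-0.0059,-0.0288,0,0.0239,0],[-0.0064,-0.0338,0,0.0279,0],[-0.0069,-0.0384,0,0.0318,0],[-0.0071,-0.0431,0,0.0358,0],[-0.0074,-0.0483,0,0.0398,0]]]'

```text
time_s: 12.12
tool_pos: [0.5425, -0.1456, 0.0613]
ee_rot: [-0.0, 0.881, 0.473, 0.0]
ft_force: [1.8, 1.0, 0.4]
grip_width: -0.0
grip_force: 0.8
```

```bash
python3 arc.py "-np.arange(1,16)*.02"
```

```text
t 12.125 pos [ 0.54245779 -0.14557663  0.06131603] F [1.84160833 1.03565572 0.39707595] tcp angle -1.8808660307706409 R 0.15634184857653932
yaw 0.9852214018179285
-0.02 [-0.08 -0.3  -0.  ] turn 0.02
-0.04 [-0.16 -0.61 -0.  ] turn 0.04
-0.06 [-0.23 -0.91 -0.  ] turn 0.06
-0.08 [-0.29 -1.22 -0.  ] turn 0.08
-0.1 [-0.35 -1.52 -0.  ] turn 0.1
-0.12 [-0.4  -1.83 -0.  ] turn 0.12
-0.14 [-0.45 -2.14 -0.  ] turn 0.14
-0.16 [-0.49 -2.45 -0.  ] turn 0.16
-0.18 [-0.52 -2.76 -0.  ] turn 0.18
-0.2 [-0.55 -3.07 -0.  ] turn 0.2
-0.22 [-0.57 -3.39 -0.  ] turn 0.22
-0.24 [-0.58 -3.7  -0.  ] turn 0.24
-0.26 [-0.59 -4.01 -0.  ] turn 0.26
-0.28 [-0.59 -4.32 -0.  ] turn 0.28
-0.3 [-0.58 -4.64 -0.  ] turn 0.3
```

In the tool's units: -1.22 cm is -0.0153, -0.91 cm is -0.0114, 0.08 rad is 0.0127.

drive_tool --plan '[[[-0.001,-0.0038,0,0.0032,0],[-0.002,-0.0076,0,0.0064,0],[-0.0029,-0.0114,0,0.0095,0],[-0.0036,-0.0153,0,0.0127,0]]]'

```text
time_s: 12.62
tool_pos: [0.5307, -0.1414, 0.0613]
ee_rot: [0.0, 0.899, 0.437, 0.0]
ft_force: [2.0, 0.5, 0.4]
grip_width: -0.0003
grip_force: 0.8
```

In the tool's units: -1.22 cm is -0.0153, -0.91 cm is -0.0114, 0.08 rad is 0.0127.

drive_tool --plan '[[[-0.001,-0.0038,0,0.0032,0],[-0.002,-0.0076,0,0.0064,0],[-0.0029,-0.0114,0,0.0095,0],[-0.0036,-0.0153,0,0.0127,0]]]'

```text
time_s: 13.12
tool_pos: [0.5192, -0.1361, 0.0613]
ee_rot: [0.0, 0.916, 0.401, -0.0]
ft_force: [0.5, -0.7, 0.8]
grip_width: 0.0002
grip_force: 0.8
```

In the tool's units: -1.22 cm is -0.0153, -0.91 cm is -0.0114, 0.08 rad is 0.0127.

drive_tool --plan '[[[-0.001,-0.0038,0,0.0032,0],[-0.002,-0.0076,0,0.0064,0],[-0.0029,-0.0114,0,0.0095,0],[-0.0036,-0.0153,0,0.0127,0]]]'

```text
time_s: 13.62
tool_pos: [0.5124, -0.1327, 0.0625]
ee_rot: [0.004, 0.931, 0.364, 0.002]
ft_force: [8.7, -5.7, -2.7]
grip_width: -0.0
grip_force: 5.4
```

The nut has stopped and the load is rising. I'll go on in small steps.

In the tool's units: -0.3 cm is -0.0038, -0.15 cm is -0.0019, 0.02 rad is 0.0032.

drive_tool --plan '[[[-0.0005,-0.0019,0,0.0016,0],[-0.001,-0.0038,0,0.0032,0],[-0.001,-0.0038,0,0.0032,0]]]'

```text
time_s: 14.0
tool_pos: [0.5097, -0.1311, 0.0625]
ee_rot: [0.004, 0.935, 0.355, 0.002]
ft_force: [9.1, -6.7, -3.8]
grip_width: -0.0001
grip_force: 5.3
```

```bash
python3 arc.py "[-.02]"; cat >/dev/null
```

```text
t 14.0 pos [ 0.50968703 -0.13110752  0.06247426] F [ 9.10065483 -6.7252302  -3.77418947] tcp angle -2.11025407018886 R 0.15666565760695775
yaw 0.725333788300287
-0.02 [-0.09 -0.3  -0.  ] turn 0.02
```

Force has levelled off at about 11.3 N, so the joint is yielding. Bounding it from the lag, the bend is between 0.03 and 0.10 rad. Another 8 mm puts it at about 0.10–0.17 rad.

In the tool's units: -0.8 cm is -0.01, -0.6 cm is -0.0075, 0.052 rad is 0.0083.

drive_tool --plan '[[[-0.0008,-0.0025,0,0.0021,0],[-0.0014,-0.005,0,0.0041,0],[-0.002,-0.0075,0,0.0062,0],[-0.0025,-0.01,0,0.0083,0],[-0.0025,-0.01,0,0.0083,0]]]'

```text
time_s: 14.62
tool_pos: [0.5029, -0.1267, 0.0625]
ee_rot: [0.004, 0.944, 0.33, 0.002]
ft_force: [8.1, -6.8, -4.4]
grip_width: 0.0
grip_force: 5.5
```

Run:
```python
from h import *
info()
a=snap('scene','s5')[185:300,155:310,::-1]; cv2.imwrite('pics/c5.png',cv2.resize(a,None,fx=5,fy=5,interpolation=cv2.INTER_CUBIC))
```

```text
t 14.625 pos [ 0.50293042 -0.12666066  0.06249135] F [ 8.14725958 -6.76646439 -4.39212954] tcp angle -2.1619049379599047 R 0.15652972882880892
```

View pics/c5.png

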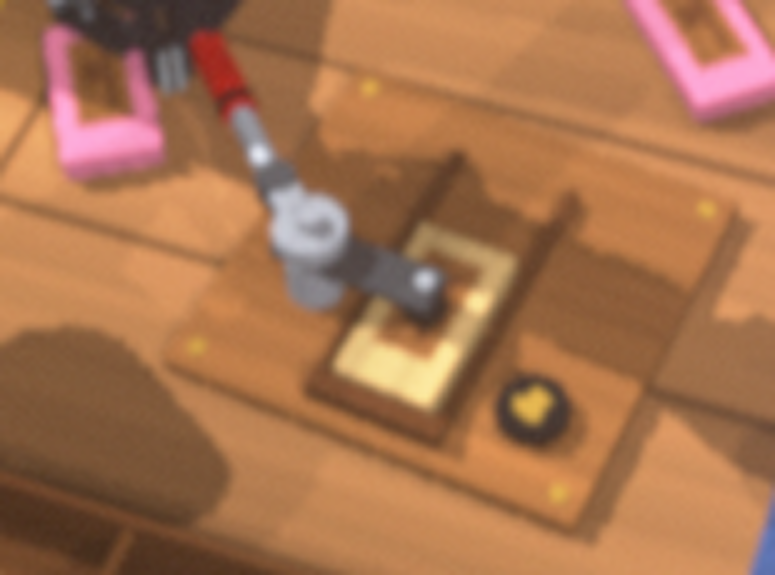

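The blank is still home and the handle has swung, with its inner band at (238,103), pivot at (275,180) and nut at (310,228). I'll estimate the bend angle from these points.

Run:
```python
from h import *
f=lambda x,y,z=.063: at('scene',155+(x+.5)/5-.5,185+(y+.5)/5-.5,z)[:2]
n=np.load('fit.npz')['nut'][:2]; pv=f(274,181); g=f(237,103); g2=f(208,45)
an=lambda a,b:(round(np.arctan2(*(b-a)[::-1]),3),round(np.hypot(*(b-a)),4))
print(pv,g,g2,'nut-pv',an(n,pv),'pv-g',an(pv,g),'pv-g2',an(pv,g2),'g-g2',an(g,g2))
s,_=st(); t=s['tool_pos'][:2]
# handle tangent to post: centreline is 23 mm (11 grip + 12 post) clockwise of the TCP, through pivot at nut angle a
from scipy.optimize import brentq
for off in (.023,.0255):
  for phi in (-2.22,-2.25,-2.28):
    P=n+.04*np.array([np.cos(phi),np.sin(phi)]); d=t-P; th=np.arctan2(d[1],d[0])-np.arcsin(off/np.hypot(*d)); print(off,phi,'handle',th,'bend',phi-th)
```

```text
[ 0.56483842 -0.03001237] [ 0.51882736 -0.07278512] [ 0.48310657 -0.10710778] nut-pv (np.float64(-2.221), np.float64(0.0419)) pv-g (np.float64(-2.393), np.float64(0.0628)) pv-g2 (np.float64(-2.385), np.float64(0.1124)) g-g2 (np.float64(-2.376), np.float64(0.0495))
0.023 -2.22 handle -2.3398826117849088 bend 0.11988261178490855
0.023 -2.25 handle -2.3294461495572882 bend 0.07944614955728824
0.023 -2.28 handle -2.3189892832758954 bend 0.03898928327589557
0.0255 -2.22 handle -2.361795968320395 bend 0.14179596832039465
0.0255 -2.25 handle -2.3513363044458684 bend 0.10133630444586839
0.0255 -2.28 handle -2.340846925446606 bend 0.06084692544660619
```

The bend estimates agree at about 0.13 rad: 0.16 from the image and 0.10–0.17 from the lag. I'll stop here and release by backing off, then lift clear.

In the tool's units: -15 cm is -0.1875, -13 cm is -0.1625.

drive_tool --plan '[[[0.0013,0.005,0,0,0],[0.0025,0.01,0,0,0],[0.0025,0.015,0,0,0],[0.0025,0.02,0,0,0],[0.0025,0.025,0,0,0],[0.0025,0.0313,0,0,0],[0.0025,0.0438,0,0,0],[0.0025,0.0625,0,0,0],[0.0025,0.0625,-0.0375,0,0],[0.0025,0.0625,-0.1,0,0],[0.0025,0.0625,-0.1625,0,0],[0.0025,0.1125,-0.1875,0,0],[0.0025,0.1125,-0.1875,0,0],[0.0025,0.1125,-0.1875,0,0]]]'

```text
time_s: 16.42
tool_pos: [0.5561, -0.1928, 0.2103]
ee_rot: [-0.001, 0.944, 0.331, -0.001]
ft_force: [0.7, 0.1, -0.6]
grip_width: -0.0002
grip_force: 0.0
```

Run:
```python
from h import *
info()
a=snap('side','s6')[125:250,150:300,::-1]; cv2.imwrite('pics/c6.png',cv2.resize(a,None,fx=4.7,fy=4.7,interpolation=cv2.INTER_CUBIC))
```

```text
t 16.425 pos [ 0.55610554 -0.19279122  0.21034432] F [ 0.6736653   0.05903571 -0.61549031] tcp angle -1.7427474096050741 R 0.19903607718612695
```

View pics/c6.png

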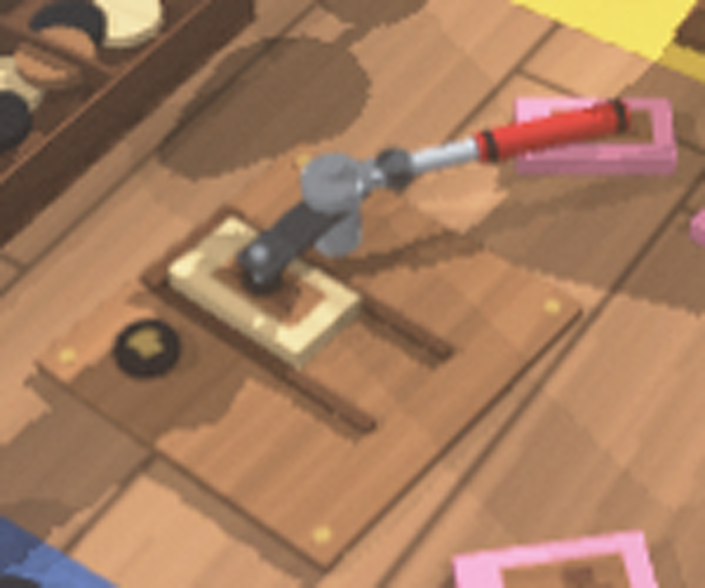

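The wrench is released and straight: cap (621,116), inner band (487,146), pivot (397,168). The blank is home. The resting angle will show how far the joint actually bent.

Run:
```python
from h import *
n=np.load('fit.npz')['nut'][:2]
f=lambda x,y: at('side',150+(x+.5)/4.7-.5,125+(y+.5)/4.7-.5,.063)[:2]
an=lambda a,b:(round(np.arctan2(*(b-a)[::-1]),3),round(np.hypot(*(b-a)),4))
A=f(621,115);B=f(488,144);Pv=f(397,168)
print(an(n,A),an(n,B),an(n,Pv),an(B,A),an(Pv,A),an(Pv,B))
im=snap('scene','s7'); a=im[185:300,155:310,::-1]; cv2.imwrite('pics/c7.png',cv2.resize(a,None,fx=5,fy=5,interpolation=cv2.INTER_CUBIC))
```

```text
(np.float64(-2.212), np.float64(0.1982)) (np.float64(-2.174), np.float64(0.1059)) (np.float64(-2.136), np.float64(0.0435)) (np.float64(-2.256), np.float64(0.0925)) (np.float64(-2.233), np.float64(0.1549)) (np.float64(-2.2), np.float64(0.0625))
```

View pics/c7.png

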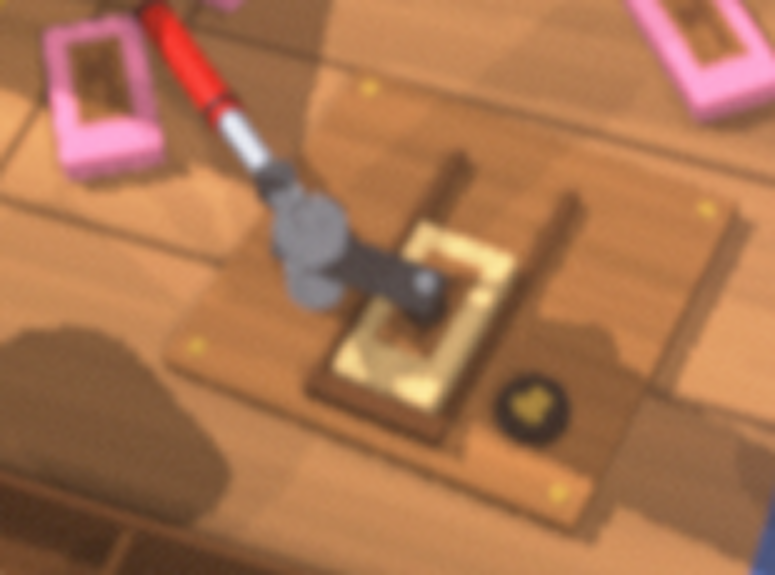

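Same-camera comparison: the inner band is at (221,107) at rest and was at (237,103) loaded.

Run:
```python
from h import *
f=lambda x,y: at('scene',155+(x+.5)/5-.5,185+(y+.5)/5-.5,.063)[:2]
an=lambda a,b:(round(np.arctan2(*(b-a)[::-1]),3),round(np.hypot(*(b-a)),4))
pv=f(274,180)
print('rest',an(pv,f(221,107)),an(pv,f(155,13)),'loaded',an(pv,f(237,102)),an(pv,f(208,45)))
# loaded image pixels of the red grip: fit line in both via colour
for n in('s5','s7'):
    im=cv2.imread(f'pics/{n}.png').astype(int) if __import__('os').path.exists(f'pics/{n}.png') else None
    m=(im[...,2]>130)&(im[...,1]<70)&(im[...,0]<70); m[:180]=0;m[230:]=0;m[:,:160]=0;m[:,225:]=0
    v,u=np.nonzero(m); P=np.array([at('scene',a,b,.066)[:2] for a,b in zip(u,v)]); c=P.mean(0)
    print(n,len(u),c,'angle pivot->centroid',an(pv,c))
```

```text
rest (np.float64(-2.239), np.float64(0.0637)) (np.float64(-2.247), np.float64(0.1504)) loaded (np.float64(-2.393), np.float64(0.0629)) (np.float64(-2.383), np.float64(0.1117))
s5 91 [ 0.50061512 -0.09244544] angle pivot->centroid (np.float64(-2.367), np.float64(0.0889))
s7 169 [ 0.50008927 -0.11442619] angle pivot->centroid (np.float64(-2.222), np.float64(0.1058))
```

The bend was about 0.14 rad, so the joint gave without being overloaded, and the wrench is straight again.

```bash
python3 -c "
from h import *
print(robot.job_done())"
```

```text
the job is handed in; nothing more can be done
None
```

The job is handed in, with no verdict returned: the blank is home against the end stop, the nut was tightened until the wrench joint gave (bent about 0.14 rad), and the wrench was then released and sprang straight, with the arm lifted clear.

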